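Tap-centre a pawn on the finishing turntable

ROBOT

A 7-joint arm with a two-finger parallel gripper is mounted at the origin on the work surface; the furniture and walls round the work are solid. World frame = base frame: x ahead of the robot, y to its left, z up, the work surface at z = 0. Lengths are in m, angles in rad, forces in N, time in s.
With the tool pointing down it reaches from about 0.4 to 0.85 m from the base axis. Payload 6.9 kg.
Tool frame: the origin (TCP) lies midway between the tips of the shut fingers; the grasp point (between the pads) lies 19 mm behind it; z points along the fingers, y is the line along which they close (so a half turn about z gives the same grasp; the last joint's range is limited). The gripper opens to 85 mm and grips with 20 to 120 N. Pads are 22 mm wide; open, the fingers measure 114 mm over their backs; the gripper's body (76 mm by 85 mm) begins 54 mm behind the grasp point. The pads swing forward as they close: fully open they stand 13 mm farther back than shut.
Start: joints at [-1.109, 0.507, -0.238, 1.5, 0.126, 1.149, -0.155], TCP at [0.218, 0.586, 0.231] pointing down, gripper open.
Joint ranges: [-3.08, 3.08], [-0.24, 2.05], [-1.43, 1.35], [0, 2.5], [-1.52, 4.66], [0.17, 1.96], [-2.89, 2.89]. Speed limits (rad/s): [2.39, 2.39, 3.14, 3.14, 3.14, 3.14, 3.14].

INTERFACE

Orientations are given as a unit quaternion [w, x, y, z].
In Python, from bench import env, capture, get_calibration gives the robot as it stands.
- The arm moves only by the shell command python3 -m creep 'ROWS'. ROWS is JSON, a list of rows, each a list of 3 entries, a list of its own where there are three numbers: the shift along the tool's x, y, z in mm, then the turn, a rotation vector about the tool's x, y, z in rad, then the opening, from -1 (shut) to 1 (fully open). In form: [[[dx, dy, dz], [rx, ry, rz], gripper], ...]. A call has 1 to 10 rows; each row is the pose to reach, as a shift and turn from the pose commanded when the call began, along the tool's axes at that moment; what a row does not reach only later rows make up. A row lasts 1/10 s, in which the tool goes at most 50 mm and 8.59 degrees, less where a joint would pass 70% of its speed; a pose out of reach is approached as far as the arm can. A call with a gripper value outside its range is refused whole. The fingers move at their own pace and stop on an object; the grip force is fixed at half the most. Time passes only in rows, so rows that repeat a pose let the fingers close. It gives the time, the measured TCP pose, the force, the opening and the grip force at its end, in the units of the state.
- env.sense(): the state, without advancing time (a new reading comes with each control period).
- capture(name): name is "side" or "top" or "wrist"; returns the picture (420x560x3 uint8, red, green, blue); there is no depth.
- get_calibration(name): a dict with "intrinsics" (3x3 intrinsics, pixels), "R" (3x3) and "t" (3): a world point X has camera coordinates R X + t. Camera axes: x right, y down, z forward; pixel columns grow to the right and rows downward; lengths in m; the calibration is good to about 2 mm. The wrist camera is an equidistant fisheye: a pixel r from the principal point sees the ray r / f radians off the axis. A picture is of the moment at which its call begins: read the wrist's pose just before it. get_calibration takes no time and is no camera call; for the wrist camera it gives the pose at the moment of the call.
- env.hand_in(): hands the job in; it is judged then, once.
The state is a dict: "time_s": time; "joint_positions": joint angles; "qvel": joint speeds; "joint_efforts": joint torques, N m; "tool_pos": TCP position; "tcp_rot": TCP orientation; "wrist_force": force on the tool from outside, world axes, zero at the start; "wrist_torque": the same for the moment, N m; "opening": finger opening in m; "grip_force": force on a finger pad.
Only numpy, scipy, OpenCV 4.12 (cv2) and the standard library are available. Lean on these libraries where they do the work, as an engineer would, in place of code of your own. Each camera call takes 0.05 s, during which the arm holds its last target. There are 200 camera calls.

TASK

The big wooden pawn stands off-centre on the small plate of the finishing turntable: tap or push it gently at its foot with your fingertips until it stands upright in the middle of the scribed rings, without gripping, lifting or toppling it. Then check that it runs true: still without gripping anything, push the knob of the turntable's drive arm round gently by a quarter to half a turn, either way, and leave the pawn standing centred with the hand clear. Do not disturb the two other pawns or the jar on the bench.

Things in the scene. Friction and masses are not known exactly. Their poses are not given: they have to be found in the camera images.
- turntable: turntable screwed down: round grey base 120 mm across; origin: centre of its underside on the bench, z up, yaw arbitrary. On it turns a wheel about the vertical through the origin: aluminium plate 72 mm across, top at z = 60 mm, scribed rings 46 and 60 mm across; under it a steel drive arm 16 mm wide (z 39 to 46 mm) to the knob; on its other side a counterweight out to 50 mm (top z 49 mm).
- plate_centre (a point): centre of the plate's top face (z = 60 mm), on the turning axis; fixed.
- knob (a point): middle of the black upright finger knob at the end of the drive arm: a fixed pin 16 mm in diameter, z = 46 to 66 mm (this point at 56 mm), 80 mm from the turning axis. It goes round with the wheel.
- wheel (a joint): angle of the wheel (rad), grows anticlockwise seen from above; free to turn more than a full turn both ways, 0.3 N at the knob turns it, and it stays where it is left.
- pawn: pawn to centre: turned plain wood, 71 mm tall, 40 to 70 g, on the plate; origin: centre of its underside, z along its axis. Foot: upright-sided flange 38 mm across, 4 to 13 mm above the underside (widest part; push here), bevelled to a standing face 26 mm across; 16 mm neck at 41 mm, 31 mm ball head. Slides if pushed at the foot, topples at the head; stops when the push stops.
- pawn_b: a pawn just like it, standing on the bench, to be left alone; origin: centre of its underside.
- pawn_c: another like it on the bench, to be left alone; origin: centre of its underside.
- water_jar: glass jar 61 mm in diameter, 82 mm tall, on the bench, to be left alone; origin: centre of its underside.
Things that resemble listed ones, but are neither listed nor needed, are in the scene too. Leave any purple look-alike of the pawn alone.

How it is judged:
On the way, in this order (a step that is already met when the one before it is completed fails the run):
1. the pawn stands centred on the plate (within 4 mm), upright, at rest and untouched (horizontal distance between pawn and plate_centre below 0.004 m and angle between pawn's own z axis and vertical below 0.05 rad and height (world z) of pawn above 0.057 m and linear speed of pawn below 0.02 m/s and contact force between each of the arm, the fingers and pawn below 0.05 N), for 0.2 s.
2. then the knob is pushed round by about a quarter turn or more (95 mm or more from where it was) (distance of knob from where it was at the start of the episode above 0.095 m), for 0.1 s.
At the end, for the whole second after the job is handed in: The pawn stands upright on the plate, its axis within 4 mm of the turning axis, at rest; the wheel is at rest with its knob at least 95 mm from its starting place (a quarter to half a turn) (horizontal distance between pawn and plate_centre below 0.004 m and angle between pawn's own z axis and vertical below 0.05 rad and height (world z) of pawn above 0.057 m and linear speed of pawn below 0.02 m/s and distance of knob from where it was at the start of the episode above 0.095 m and velocity of joint wheel between -0.05 and 0.05 rad/s); the robot touches nothing.
It fails at once if the pawn topples (leans more than 0.4 rad) (angle between pawn's own z axis and vertical above 0.4 rad).
It fails at once if the pawn is lifted off the plate (12 mm) or falls off it (height (world z) of pawn above 0.072 m or height (world z) of pawn below 0.05 m).
It fails at once if the pawn is gripped or struck (more than 12 N from the fingers) (contact force between the fingers and pawn above 12 N).
It fails at once if the turntable is gripped or forced (more than 15 N from the fingers) (contact force between the fingers and turntable above 15 N).
It fails at once if another pawn or the jar is disturbed (15 mm) (distance of any of pawn_b, pawn_c, water_jar from where it was at the start of the episode above 0.015 m).
It also fails if it takes over 51 s, if anything falls off the work surface, if the arm or the gripper's body presses on something with over 40 N, if the wrist force passes 120 N, or if a joint passes its speed limit or range.

## Working session

There is one attempt and no reset: what is moved stays moved. The work goes in short steps, Python scripts to look and compute and a shell command to move; the robot and the scene stay as the last step left them, time stands still between calls to the robot, and variables do not carry over. Pictures are saved under pics/ and viewed, at most 13 in all, crops included, and the job is handed in when it is done.

```bash
mkdir -p pics; python3 - <<'E'
from bench import env,capture,get_calibration
import cv2,numpy as np
s=env.sense(); print(s['time_s'],s['tool_pos'],s['tcp_rot'],s['opening'])
ims=[]
for n in ['side','top']:
    c=get_calibration(n); im=capture(n); np.save(f'pics/{n}0.npy',im); cv2.imwrite(f'pics/{n}0.png',im[:,:,::-1])
    print(n,np.array(c['intrinsics']).round(1).tolist(),np.array(c['R']).round(3).tolist(),np.array(c['t']).round(3).tolist())
E
```

```text
0.0 [0.21820054 0.58513678 0.23043315] [-1.41759445e-04  1.77464556e-01  9.84126786e-01 -8.83025703e-04] 0.08524429915028524
side [[441.7, 0.0, 273.5], [0.0, 441.7, 212.8], [0.0, 0.0, 1.0]] [[-0.993, -0.115, -0.02], [-0.023, 0.361, -0.932], [0.114, -0.925, -0.362]] [0.489, 0.105, 0.926]
top [[451.1, 0.0, 269.8], [0.0, 451.1, 208.3], [0.0, 0.0, 1.0]] [[0.001, -1.0, -0.015], [-0.99, 0.001, -0.144], [0.144, 0.015, -0.99]] [-0.047, 0.498, 0.843]
```

View pics/side0.png

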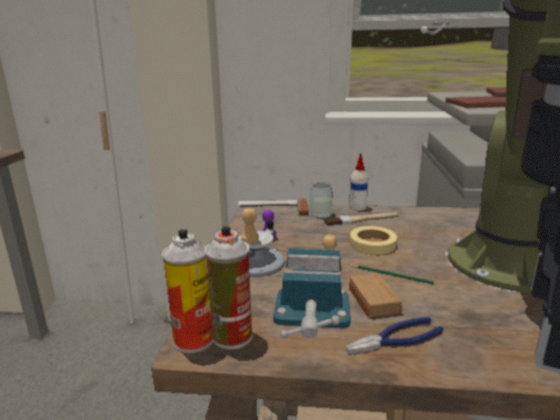

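View pics/top0.png

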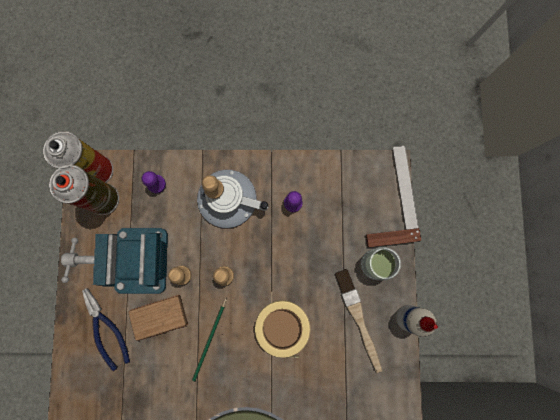

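The side view is largely blocked by the cans and vise. The top view shows the turntable near (227,198), with the pawn's head at (212,186), the knob at about (264,205), a purple pawn at (292,203), the two other pawns at (179,276) and (223,277), and the jar at (381,265).

```bash
cat > h.py <<'E'
import numpy as np,cv2
from bench import env,capture,get_calibration
def cal(n):
    c=get_calibration(n); return [np.array(c[k],float) for k in('intrinsics','R','t')]
def ray(n,u,v,c=None):
    K,R,t=c or cal(n); d=np.linalg.inv(K)@[u,v,1]
    if n=='wrist':
        r=np.hypot(d[0],d[1]); d=np.array([d[0]/r*np.sin(r),d[1]/r*np.sin(r),np.cos(r)])
    return -R.T@t, R.T@d
def onz(n,u,v,z,c=None):
    o,d=ray(n,u,v,c); return o+d*(z-o[2])/d[2]
def proj(n,X,c=None):
    K,R,t=c or cal(n); p=R@np.asarray(X,float)+t
    if n=='wrist':
        r=np.hypot(p[0],p[1]); th=np.arctan2(r,p[2]); p=np.array([p[0]/r*th,p[1]/r*th,1])
    p=K@p; return p[:2]/p[2]
E
python3 - <<'E'
from h import *
a=np.load('pics/top0.npy')[150:240,180:310]; b=np.load('pics/side0.npy')[195:285,200:330]
z=[cv2.resize(i,None,fx=6,fy=6,interpolation=cv2.INTER_CUBIC)[:,:,::-1] for i in(a,b)]
cv2.imwrite('pics/zt.png',z[0]);cv2.imwrite('pics/zs.png',z[1])
for nm,u,v,zz in [('base',227,199,.01),('plate',226,195,.06),('knob',264,205,.066),('head',212,186,.116),('purple',292,203,.05),('pb',179,276,.05),('pc',223,277,.05),('jar',381,265,.06)]: print(nm,onz('top',u,v,zz).round(3))
K,R,t=cal('wrist');print(K,R.round(3),(-R.T@t).round(3)); print(env.sense()['tool_pos'])
E
```

```text
base [0.52 0.04 0.01]
plate [0.52  0.036 0.06 ]
knob [ 0.499 -0.036  0.066]
head [0.526 0.055 0.116]
purple [ 0.506 -0.09   0.05 ]
pb [0.367 0.124 0.05 ]
pc [0.365 0.041 0.05 ]
jar [ 0.388 -0.253  0.06 ]
[[325.1922621    0.         279.21487408]
 [  0.         325.1922621  211.76993369]
 [  0.           0.           1.        ]] [[ 0.349  0.937 -0.002]
 [ 0.894 -0.332  0.301]
 [ 0.281 -0.107 -0.954]] [0.147 0.613 0.374]
[0.21821076 0.58517781 0.23051423]
```

View pics/zt.png

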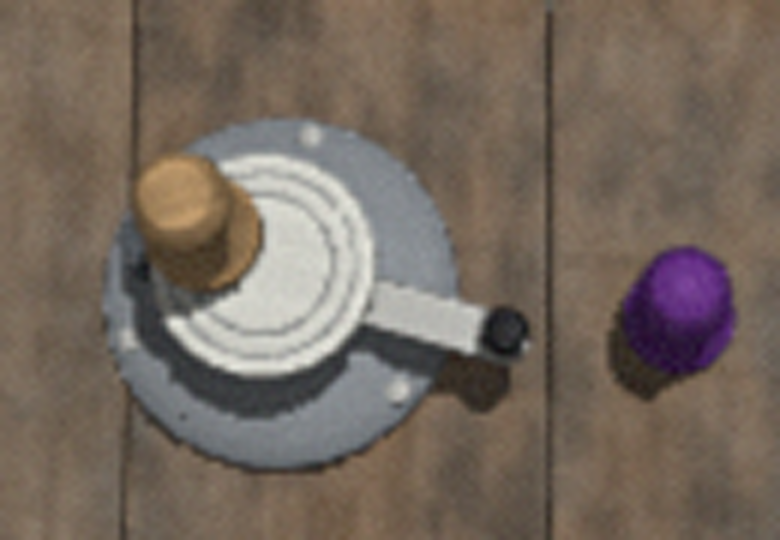

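View pics/zs.png

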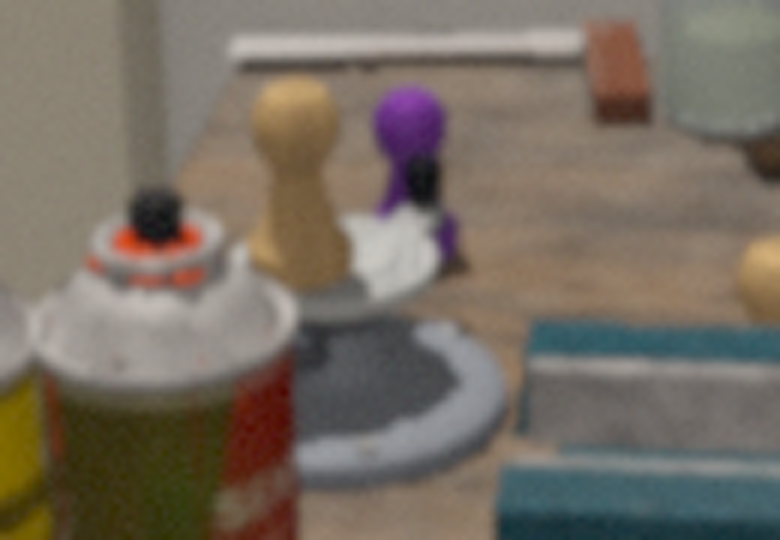

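The top view shows the plate with rings centred at zoom (264,265), the pawn off to its upper left (foot right edge at x=263, bottom edge at y=290), and the knob top at (507,328). The side view shows the pawn's head at zoom (297,120), the knob at (425,180), and a near can and a purple pawn that I must keep clear of.

```bash
python3 - <<'E'
from h import *
T=np.load('pics/top0.npy'); S=np.load('pics/side0.npy')
p=lambda x,y,ox,oy:((x+.5)/6-.5+ox,(y+.5)/6-.5+oy)
def tri(a,b):
    (o1,d1),(o2,d2)=ray('top',*a),ray('side',*b); s=np.linalg.lstsq(np.c_[d1,-d2],o2-o1,rcond=None)[0]
    q1=o1+s[0]*d1;q2=o2+s[1]*d2; return ((q1+q2)/2).round(4),np.linalg.norm(q1-q2).round(4)
# plate: bright low-saturation blob in top
h=cv2.cvtColor(T,cv2.COLOR_RGB2HSV); m=((h[:,:,1]<45)&(h[:,:,2]>150)).astype(np.uint8); m[:,:180]=0;m[:,244:]=0;m[:165]=0;m[240:]=0
c=max(cv2.findContours(m,0,1)[0],key=cv2.contourArea); e=cv2.fitEllipse(cv2.convexHull(c)); print('plate mask',e)
c0=onz('top',*p(264.5,265,180,150),.06); print('plate c',c0.round(4))
for q in [(155,265),(375,265),(264,153),(264,377)]: print(' rim',np.linalg.norm((onz('top',*p(*q,180,150),.06)-c0)[:2]).round(4))
k=onz('top',*p(507,328,180,150),.066); print('knob',k.round(4),np.linalg.norm((k-c0)[:2]).round(4))
print('head tri',tri(p(184,203,180,150),p(297,120,200,195)))
print('knob tri',tri(p(507,330,180,150),p(425,165,200,195)))
print('plate tri via rim',)
print('foot right/bottom',onz('top',*p(263,232,180,150),.0725).round(4),onz('top',*p(215,291,180,150),.068).round(4))
for nm,u,v,z in[('purp2',157,188,0.01),('can',103,200,.0)]: print(nm,onz('top',u,v,z).round(3))
E
```

```text
plate mask ((223.95811462402344, 193.52732849121094), (36.68141174316406, 39.51682662963867), 104.5999755859375)
plate c [0.5221 0.0408 0.06  ]
 rim 0.0349
 rim 0.0351
 rim 0.0363
 rim 0.0359
knob [ 0.5009 -0.0365  0.066 ] 0.0801
head tri (array([0.5319, 0.0583, 0.1174]), np.float64(0.0025))
knob tri (array([ 0.5017, -0.0364,  0.063 ]), np.float64(0.0018))
plate tri via rim
foot right/bottom [0.5304 0.0399 0.0725] [0.5124 0.0552 0.068 ]
purp2 [0.543 0.182 0.01 ]
can [0.52  0.295 0.   ]
```

```bash
python3 -m creep '[[[0,0,-50],[0,0,-0.14],-0.53],[[-484,-339,-50],[0,0,-1.43],-0.53],[[-484,-339,-50],[0,0,-1.43],-0.53],[[-484,-339,-50],[0,0,-1.43],-0.53],[[-484,-339,-50],[0,0,-1.43],-0.53],[[-484,-339,-50],[0,0,-1.43],-0.53],[[-484,-339,-50],[0,0,-1.43],-0.53],[[-484,-339,-50],[0,0,-1.43],-0.53],[[-484,-339,-50],[0,0,-1.43],-0.53],[[-484,-339,-50],[0,0,-1.43],-0.53]]'; cat >> h.py <<'E'
from scipy.spatial.transform import Rotation as Ro
def pose():
    s=env.sense(); q=np.array(s['tcp_rot']); return np.array(s['tool_pos']),Ro.from_quat(np.r_[q[1:],q[0]]).as_matrix(),s
def goto(target,xdeg=None):
    p,R,s=pose(); print('t',s['time_s'],'pos',p.round(4),'xang',np.degrees(np.arctan2(R[1,0],R[0,0])).round(1),'tilt',R[:,2].round(3),'op',round(s['opening'],4),'F',np.round(s['wrist_force'],1),'j',np.round(s['joint_positions'],2))
    print(' shift mm',(1000*R.T@(np.array(target)-p)).round(1))
E
python3 -c "
from h import *
goto([.553,.098,.12])"
```

```text
time_s: 1.1
tool_pos: [0.4607, 0.2339, 0.2811]
tcp_rot: [-0.0, -0.507, 0.862, -0.0]
wrist_force: [0.8, -0.3, -0.1]
opening: 0.0201
grip_force: 0.0
t 1.1 pos [0.4607 0.2339 0.2811] xang -119.0 tilt [-0. -0. -1.] op 0.0201 F [ 0.8 -0.3 -0.1] j [-0.18  0.32 -0.47  1.69  0.15  1.17  1.95]
 shift mm [  74.1 -146.7  161.1]
```

```bash
python3 -m creep '[[[74,-147,60],[0,0,0],-0.53],[[74,-147,60],[0,0,0],-0.53],[[74,-147,60],[0,0,0],-0.53],[[74,-147,60],[0,0,0],-0.53],[[74,-147,130],[0,0,0],-0.53],[[74,-147,130],[0,0,0],-0.53],[[74,-147,130],[0,0,0],-0.53]]'; python3 - <<'E'
from h import *
goto([.553,.098,.065])
c=cal('wrist'); im=capture('wrist'); np.save('pics/w1.npy',im)
for X in [(.522,.041,.06),(.5315,.0585,.06),(.501,-.0365,.066)]: print(proj('wrist',X,c).round(1))
np.savez('pics/w1c.npz',*c)
cv2.imwrite('pics/w1.png',im[:,:,::-1])
E
```

```text
time_s: 1.8
tool_pos: [0.5498, 0.0982, 0.148]
tcp_rot: [-0.003, -0.505, 0.863, 0.001]
wrist_force: [-0.0, -0.7, -1.0]
opening: 0.0202
grip_force: 0.0
t 1.8 pos [0.5498 0.0982 0.148 ] xang -119.4 tilt [-0.007 -0.001 -1.   ] op 0.0202 F [-0.  -0.7 -1. ] j [ 0.03  0.5  -0.38  1.79  0.23  0.9   2.17]
 shift mm [-1.8 -3.3 83. ]
[273.6 131.2]
[274.  158.9]
[244.7  22.8]
```

View pics/w1.png

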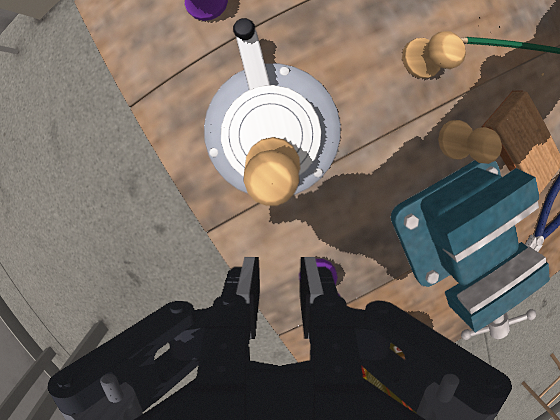

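The wrist view shows the plate centred at about (271,133), the pawn's head at (271,178), the foot's upper edge at about (272,140), and the knob at (244,30). The hand is in line behind the pawn.

```bash
cat >> h.py <<'E'
from scipy.optimize import least_squares
def wmeas(im,c,cen=(.522,.041),paw=(.5315,.0585),dbg=False):
    """plate and foot centres by circle fits to mask edge points cast to known planes"""
    h=cv2.cvtColor(im,cv2.COLOR_RGB2HSV).astype(int); H,S,V=h[...,0],h[...,1],h[...,2]
    white=((S<35)&(V>190)).astype(np.uint8); wood=((H>8)&(H<24)&(S>85)&(V>110)).astype(np.uint8)
    def fit(mask,z,r,guess,ok):
        P=[]
        for cn in cv2.findContours(mask,cv2.RETR_EXTERNAL,cv2.CHAIN_APPROX_NONE)[0]:
            for q in cn[:,0]:
                X=onz('wrist',*q,z,c)[:2]; d=np.hypot(*(X-guess))
                if abs(d-r)<.006 and ok(X): P.append(X)
        P=np.array(P); g=np.array(guess)
        for _ in range(3):
            s=least_squares(lambda a:np.hypot(*(P-a[:2]).T)-a[2],[*g,r],loss='soft_l1',f_scale=.0005); g=s.x[:2]
        return s.x.round(4),len(P),np.median(abs(s.fun)).round(5)
    pv=np.array(paw);cv_=np.array(cen); kn=np.array([.501,-.0365])
    o=-c[1].T@c[2]; away=(o[:2]-cv_)/np.hypot(*(o[:2]-cv_))
    a=fit(white,.06,.036,cen,lambda X:np.hypot(*(X-pv))>.026 )
    # foot: edge on the camera-far-from-head side: where the background is the plate
    b=fit(wood,.0735,.019,paw,lambda X:(X-pv)@(cv_-pv)/max(np.hypot(*(cv_-pv)),1e-6)>.004)
    print('plate',a,'foot',b); return a,b
E
python3 - <<'E'
from h import *
z=np.load('pics/w1c.npz'); c=[z[k] for k in z.files]; im=np.load('pics/w1.npy')
print(im[130,240],im[150,272],im[180,271],im[130,272])
wmeas(im,c)
E
```

```text
[253 251 249] [112  86  62] [237 196 134] [251 250 249]
plate (array([0.5256, 0.0395, 0.0375]), 214, np.float64(0.00151)) foot (array([0.5333, 0.0594, 0.0179]), 59, np.float64(0.00014))
```

```bash
sed -i 's/loss=.soft_l1.,f_scale=.0005/loss="cauchy",f_scale=.0003/; s/>.026 )/>.026 and (X-cv_)@(kn-cv_)\/.08<.026)/; s/(V>110)/(V>60)/' h.py
python3 - <<'E'
from h import *
z=np.load('pics/w1c.npz'); c=[z[k] for k in z.files]; im=np.load('pics/w1.npy')
wmeas(im,c)
for q in [(221,131),(321,131),(271,85)]: print(onz('wrist',*q,.06,c).round(4))
h=cv2.cvtColor(im,cv2.COLOR_RGB2HSV)
print([tuple(h[131,u]) for u in range(216,226)]); print([tuple(h[131,u]) for u in range(314,326)]); print([tuple(h[v,272]) for v in range(78,90)]);print([tuple(h[v,272]) for v in range(132,146)])
E
```

```text
plate (array([0.5255, 0.0416, 0.0357]), 161, np.float64(0.00057)) foot (array([0.5332, 0.0593, 0.0178]), 59, np.float64(0.00015))
[0.5543 0.0219 0.06  ]
[0.4924 0.0571 0.06  ]
[0.5073 0.0113 0.06  ]
[(np.uint8(116), np.uint8(18), np.uint8(199)), (np.uint8(115), np.uint8(17), np.uint8(200)), (np.uint8(113), np.uint8(15), np.uint8(199)), (np.uint8(111), np.uint8(18), np.uint8(200)), (np.uint8(112), np.uint8(20), np.uint8(189)), (np.uint8(15), np.uint8(4), np.uint8(235)), (np.uint8(0), np.uint8(0), np.uint8(255)), (np.uint8(15), np.uint8(2), np.uint8(253)), (np.uint8(15), np.uint8(2), np.uint8(253)), (np.uint8(30), np.uint8(1), np.uint8(253))]
[(np.uint8(20), np.uint8(3), np.uint8(252)), (np.uint8(20), np.uint8(3), np.uint8(248)), (np.uint8(20), np.uint8(3), np.uint8(248)), (np.uint8(10), np.uint8(3), np.uint8(247)), (np.uint8(20), np.uint8(3), np.uint8(248)), (np.uint8(20), np.uint8(3), np.uint8(255)), (np.uint8(17), np.uint8(7), np.uint8(251)), (np.uint8(120), np.uint8(5), np.uint8(95)), (np.uint8(116), np.uint8(21), np.uint8(84)), (np.uint8(116), np.uint8(23), np.uint8(89)), (np.uint
[... 550 characters left out ...]
t8(2), np.uint8(251)), (np.uint8(15), np.uint8(2), np.uint8(251))]
[(np.uint8(10), np.uint8(3), np.uint8(251)), (np.uint8(10), np.uint8(3), np.uint8(251)), (np.uint8(15), np.uint8(2), np.uint8(251)), (np.uint8(30), np.uint8(1), np.uint8(255)), (np.uint8(0), np.uint8(0), np.uint8(250)), (np.uint8(16), np.uint8(108), np.uint8(142)), (np.uint8(16), np.uint8(128), np.uint8(207)), (np.uint8(16), np.uint8(121), np.uint8(226)), (np.uint8(16), np.uint8(118), np.uint8(211)), (np.uint8(16), np.uint8(119), np.uint8(200)), (np.uint8(15), np.uint8(118), np.uint8(194)), (np.uint8(15), np.uint8(116), np.uint8(189)), (np.uint8(15), np.uint8(117), np.uint8(183)), (np.uint8(16), np.uint8(120), np.uint8(179))]
```

```bash
sed -i 's/(V>190)/(V>225)/' h.py
python3 - <<'E'
from h import *
z=np.load('pics/w1c.npz'); c=[z[k] for k in z.files]; im=np.load('pics/w1.npy')
a,b=wmeas(im,c)
d=a[0][:2]-b[0][:2]; u=d/np.hypot(*d); print(np.hypot(*d),np.degrees(np.arctan2(d[1],d[0]))%360)
goto([*(b[0][:2]-u*.045),.066])
E
```

```text
plate (array([0.5253, 0.0421, 0.0352]), 152, np.float64(0.00019)) foot (array([0.5332, 0.0593, 0.0178]), 59, np.float64(0.00015))
0.018927493230747706 245.3305710815367
t 1.85 pos [0.5511 0.099  0.1502] xang -119.3 tilt [-0.003 -0.    -1.   ] op 0.0201 F [ 0.4  0.  -0.1] j [ 0.03  0.5  -0.39  1.78  0.23  0.9   2.18]
 shift mm [-1.7 -0.4 84.1]
```

```bash
python3 -m creep '[[[-2,0,40],[0,0,0],-0.53],[[-2,0,75],[0,0,0],-0.53],[[-2,0,85],[0,0,0],-0.53],[[-2,0,85],[0,0,0],-0.53],[[5,0,85],[0,0,0],-0.53],[[8,0,85],[0,0,0],-0.53],[[10,0,85],[0,0,0],-0.53],[[12,0,85],[0,0,0],-0.53],[[12,0,85],[0,0,0],-0.53]]'; python3 - <<'E'
from h import *
goto([.5253,.0421,.066])
c=cal('wrist'); im=capture('wrist'); np.save('pics/w2.npy',im); np.savez('pics/w2c.npz',*c)
wmeas(im,c)
cv2.imwrite('pics/w2.png',im[:,:,::-1])
E
```

```text
time_s: 2.75
tool_pos: [0.5462, 0.0883, 0.0668]
tcp_rot: [0.0, -0.505, 0.863, -0.0]
wrist_force: [-0.2, 0.1, 0.3]
opening: 0.0198
grip_force: 0.0
t 2.75 pos [0.5462 0.0883 0.0668] xang -119.4 tilt [ 0.001 -0.    -1.   ] op 0.0198 F [-0.2  0.1  0.3] j [ 0.02  0.6  -0.34  1.89  0.3   0.7   2.13]
 shift mm [50.5 -4.4  0.8]
plate (array([0.5253, 0.0421, 0.0352]), 391, np.float64(0.0003)) foot (array([0.5325, 0.0582, 0.0175]), 95, np.float64(0.00014))
```

View pics/w2.png

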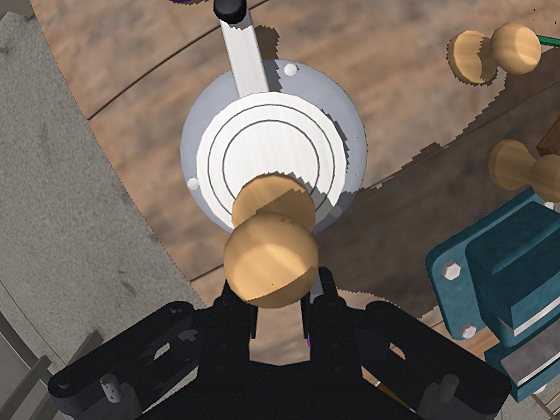

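The wrist view shows the foot's upper edge at about (273,172), its centre near x=272, and the fingers' midline near x=280. The fingers should shift about 3 mm before touching.

```bash
python3 -m creep '[[[0,-3,0.5],[0,0,0],-0.53],[[2,-3.2,0.5],[0,0,0],-0.53],[[4,-3.2,0.5],[0,0,0],-0.53],[[6,-3.3,0.5],[0,0,0],-0.53],[[8,-3.4,0.5],[0,0,0],-0.53],[[10,-3.6,0.5],[0,0,0],-0.53],[[12,-3.7,0.5],[0,0,0],-0.53],[[14,-3.9,0.5],[0,0,0],-0.53],[[15,-4,0.5],[0,0,0],-0.53],[[15,-4,0.5],[0,0,0],-0.53]]'; python3 - <<'E'
from h import *
goto([.5253,.0421,.066])
c=cal('wrist'); im=capture('wrist'); np.save('pics/w3.npy',im); np.savez('pics/w3c.npz',*c)
wmeas(im,c,(.5253,.0421),(.529,.050))
E
```

```text
time_s: 3.8
tool_pos: [0.5421, 0.0735, 0.0658]
tcp_rot: [-0.0, -0.505, 0.863, -0.0]
wrist_force: [-0.3, -0.3, 0.0]
opening: 0.0201
grip_force: 0.0
t 3.8 pos [0.5421 0.0735 0.0658] xang -119.3 tilt [-0. -0. -1.] op 0.0201 F [-0.3 -0.3  0. ] j [ 0.05  0.59 -0.34  1.91  0.3   0.69  2.15]
 shift mm [35.6 -0.7 -0.2]
plate (array([0.5253, 0.0419, 0.0351]), 365, np.float64(0.00236)) foot (array([0.5283, 0.0485, 0.0178]), 106, np.float64(0.00017))
```

```bash
python3 -m creep '[[[2,-0.2,0],[0,0,0],-0.53],[[4,-0.4,0],[0,0,0],-0.53],[[6,-0.6,0],[0,0,0],-0.53],[[7.5,-0.6,0],[0,0,0],-0.53],[[7.5,-0.6,0],[0,0,0],-0.53],[[3,-0.6,0],[0,0,0],-0.53],[[-12,-0.6,0],[0,0,0],-0.53],[[-12,-0.6,0],[0,0,0],-0.53]]'; python3 - <<'E'
from h import *
goto([.5253,.0421,.066])
c=cal('wrist'); im=capture('wrist'); np.save('pics/w4.npy',im); np.savez('pics/w4c.npz',*c)
wmeas(im,c,(.5253,.0421),(.5265,.0445))
cv2.imwrite('pics/w4.png',cv2.resize(im[80:300,160:400],None,fx=2.6,fy=2.6,interpolation=cv2.INTER_CUBIC)[:,:,::-1])
t=capture('top'); np.save('pics/t4.npy',t)
E
```

```text
time_s: 4.65
tool_pos: [0.55, 0.087, 0.0661]
tcp_rot: [0.001, -0.506, 0.862, 0.001]
wrist_force: [0.2, 0.2, 0.4]
opening: 0.0199
grip_force: 0.0
t 4.65 pos [0.55   0.087  0.0661] xang -119.2 tilt [ 0.002  0.002 -1.   ] op 0.0199 F [0.2 0.2 0.4] j [ 0.02  0.6  -0.34  1.89  0.3   0.7   2.14]
 shift mm [51.2 -0.3 -0.1]
plate (array([0.5252, 0.042 , 0.0352]), 441, np.float64(0.00256)) foot (array([0.5257, 0.0427, 0.0181]), 113, np.float64(0.00013))
```

View pics/w4.png

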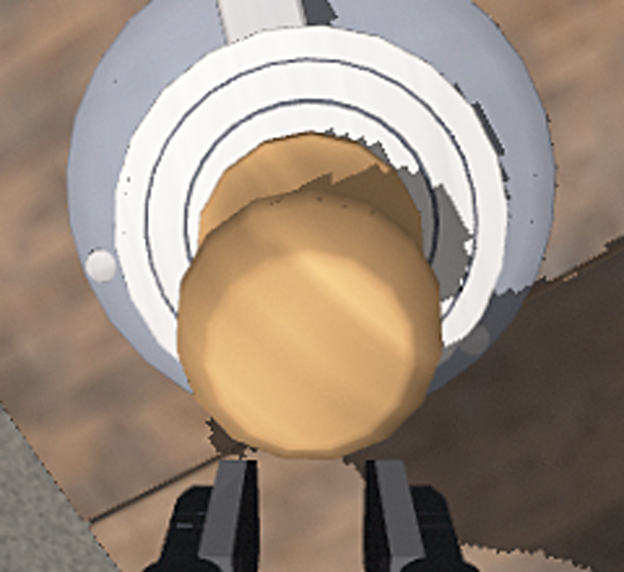

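```bash
python3 - <<'E'
from h import *
z=np.load('pics/w4c.npz'); c=[z[k] for k in z.files]
u=lambda x,y:(160+(x+.5)/2.6-.5,80+(y+.5)/2.6-.5)
r=onz('wrist',*u(311,100),.06,c); r60=onz('wrist',*u(311,60),.06,c); rim=onz('wrist',*u(311,26),.06,c)
for zz in(.072,.073,.074): f=onz('wrist',*u(311,132),zz,c); print(zz,f.round(4), 'gap ring46->foot',np.hypot(*(r-f)[:2])*1e3,'(want 4)', 'rim->foot',np.hypot(*(rim-f)[:2])*1e3,'(want 17)')
print('ring46-60',np.hypot(*(r-r60)[:2])*1e3,'want 7; rim',np.hypot(*(r-rim)[:2])*1e3,'want 13')
# top view check: head centre by mask
for f in['top0','t4']:
    h=cv2.cvtColor(np.load(f'pics/{f}.npy'),cv2.COLOR_RGB2HSV).astype(int)
    m=((h[...,0]>8)&(h[...,0]<24)&(h[...,1]>90)&(h[...,2]>110)).astype(np.uint8); m[:,:200]=0;m[:,250:]=0;m[:165]=0;m[225:]=0
    n,l,st,ce=cv2.connectedComponentsWithStats(m); i=1+np.argmax(st[1:,4]); print(f,st[i],ce[i].round(1))
E
```

```text
0.072 [0.5166 0.0268 0.072 ] gap ring46->foot 4.972053656478525 (want 4) rim->foot 18.060298867083397 (want 17)
0.073 [0.5166 0.0268 0.073 ] gap ring46->foot 4.914564871870638 (want 4) rim->foot 18.00280960744822 (want 17)
0.074 [0.5165 0.0267 0.074 ] gap ring46->foot 4.857076150649399 (want 4) rim->foot 17.945320361925656 (want 17)
ring46-60 7.067505831204514 want 7; rim 13.088247723397803 want 13
top0 [203 175  20  23 234] [212.3 184. ]
t4 [244 222   3   3   4] [245. 223.]
```

The crop shows the foot at x=200–421 inside ring 46 at x=184–438, with its far edge at y=132 and the ring's at y=100. That puts the pawn within about 1 mm of centre. Next I move to the knob.

```bash
python3 -m creep '[[[-10,0,-5],[0,0,0],-0.53],[[-20,0,-50],[0,0,0],-0.53],[[-20,0,-95],[0,0,0],-0.4],[[10,-5,-120],[0,0,0.15],-0.25],[[130,-20,-120],[0,0,2.06],-0.25],[[130,-20,-120],[0,0,2.06],-0.25],[[130,-20,-120],[0,0,2.06],-0.25],[[130,-20,-120],[0,0,2.06],-0.25],[[130,-20,-120],[0,0,2.06],-0.25],[[130,-20,-120],[0,0,2.06],-0.25]]'; python3 -c "
from h import *
goto([.503,-.0365,.17])
p,R,s=pose(); print('rot',Ro.from_matrix(R.T@Ro.from_euler('z',122.5,degrees=True).as_matrix()@np.diag([1,-1,-1])).as_rotvec().round(2))"
```

```text
time_s: 5.75
tool_pos: [0.5026, -0.0392, 0.1864]
tcp_rot: [0.0, -0.001, 1.0, 0.0]
wrist_force: [0.8, 0.3, 0.2]
opening: 0.032
grip_force: 0.0
t 5.75 pos [ 0.5026 -0.0392  0.1864] xang -179.9 tilt [ 0.001  0.    -1.   ] op 0.032 F [0.8 0.3 0.2] j [ 0.12  0.36 -0.12  1.88  0.05  0.9   1.54]
 shift mm [-0.3  2.7 16.4]
rot [0.   0.   1.01]
```

```bash
python3 -m creep '[[[0,2.5,10],[0,0,1.01],-0.25],[[0,2.5,10],[0,0,1.01],-0.25],[[0,2.5,10],[0,0,1.01],-0.25],[[0,2.5,10],[0,0,1.01],-0.25],[[0,2.5,10],[0,0,1.01],-0.25],[[0,2.5,10],[0,0,1.01],-0.25],[[0,2.5,10],[0,0,1.01],-0.25],[[0,2.5,10],[0,0,1.01],-0.25],[[0,2.5,10],[0,0,1.01],-0.25]]'; python3 - <<'E'
from h import *
goto([.503,-.0365,.057])
c=cal('wrist'); im=capture('wrist'); np.save('pics/w5.npy',im); np.savez('pics/w5c.npz',*c)
print(proj('wrist',(.503,-.0365,.066),c),proj('wrist',(.5253,.042,.06),c))
wmeas(im,c,(.5253,.0421),(.5257,.0430))
cv2.imwrite('pics/w5.png',im[:,:,::-1])
E
```

```text
time_s: 6.65
tool_pos: [0.5026, -0.0363, 0.1761]
tcp_rot: [0.0, 0.478, 0.878, 0.0]
wrist_force: [0.6, -0.3, -0.4]
opening: 0.0322
grip_force: 0.0
t 6.65 pos [ 0.5026 -0.0363  0.1761] xang 122.9 tilt [ 0.  0. -1.] op 0.0322 F [ 0.6 -0.3 -0.4] j [-0.07  0.38  0.14  1.9  -0.07  0.87  0.67]
 shift mm [ -0.4   0.2 119.1]
[278.92277758 208.57249222] [354.67060766 142.91502328]
plate (array([0.5253, 0.042 , 0.0351]), 230, np.float64(0.00038)) foot (array([0.525 , 0.0437, 0.0185]), 63, np.float64(0.00021))
```

View pics/w5.png

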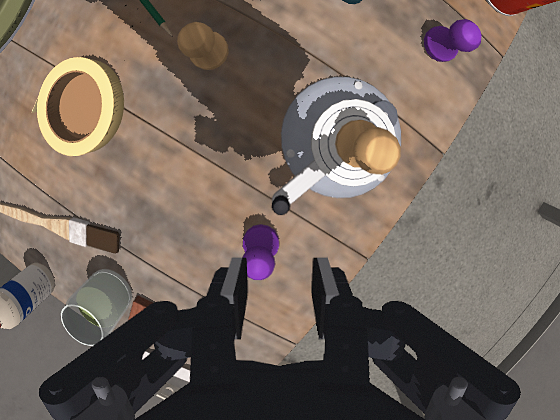

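The wrist view shows the knob top at (281,204), the plate at (355,144) with the pawn upright on it, and the purple pawn at about (261,243), below and beside where the fingers will come down.

```bash
python3 - <<'E'
from h import *
z=np.load('pics/w5c.npz'); c=[z[k] for k in z.files]
k=onz('wrist',281,204.5,.066,c); print('knob',k.round(4),'r',np.hypot(*(k[:2]-[.5253,.042])).round(4))
im=np.load('pics/w5.npy'); h=cv2.cvtColor(im,cv2.COLOR_RGB2HSV).astype(int)
pu=onz('wrist',261,238,.01,c); print('purple foot',pu.round(4),'head',onz('wrist',259,263,.0555,c).round(4))
p,R,s=pose(); print('purple in tool',(1e3*R.T@(pu-p)).round(1),'knob in tool',(1e3*R.T@(k-p)).round(1))
cx=np.array([.5253,.042]); d=k[:2]-cx; a0=np.arctan2(d[1],d[0]); r=.08
k0=R.T@(k-p)
for i in range(0,101,10):
    a=a0+np.radians(i); q=np.r_[cx+r*np.array([np.cos(a),np.sin(a)]),.066]; print(i,(1e3*(R.T@(q-p)-k0)).round(1)[:2])
E
```

```text
knob [ 0.5025 -0.0327  0.066 ] r 0.0781
purple foot [ 0.5139 -0.0874  0.01  ] head [ 0.5175 -0.0922  0.0555]
purple in tool [-49.  -18.1 166. ] knob in tool [  3.1   2.  110. ]
0 [-1.2 -1.5]
10 [-11.1   8.4]
20 [-19.   19.9]
30 [-24.9  32.5]
40 [-28.4  46. ]
50 [-29.6  59.9]
60 [-28.3  73.8]
70 [-24.7  87.3]
80 [-18.7  99.9]
90 [-10.7 111.3]
100 [ -0.8 121.1]
```

```bash
python3 -m creep '[[[6,2,40],[0,0,0],-0.25],[[6,2,80],[0,0,0],-0.25],[[6,2,105],[0,0,0],-0.25],[[6,2,115],[0,0,0],-0.25],[[6,2,119],[0,0,0],-0.25],[[6,2,119],[0,0,0],-0.25]]'; python3 - <<'E'
from h import *
goto([.503,-.0365,.057])
c=cal('wrist'); im=capture('wrist')
print('axis',c[2].round(2))
p,R,s=pose(); print('knob proj',proj('wrist',(.5025,-.0335,.066),c))
cv2.imwrite('pics/w6.png',im[:,:,::-1])
E
```

```text
time_s: 7.3
tool_pos: [0.5013, -0.0308, 0.0572]
tcp_rot: [0.0, 0.48, 0.877, 0.0]
wrist_force: [0.7, 0.4, 0.4]
opening: 0.032
grip_force: 0.0
t 7.3 pos [ 0.5013 -0.0308  0.0572] xang 122.7 tilt [ 0.001  0.    -1.   ] op 0.032 F [0.7 0.4 0.4] j [-0.06  0.54  0.11  2.04 -0.1   0.56  0.69]
 shift mm [-5.8 -1.7  0.2]
axis [-0.41 -0.27  0.13]
knob proj [277.28712639 286.32864493]
```

View pics/w6.png

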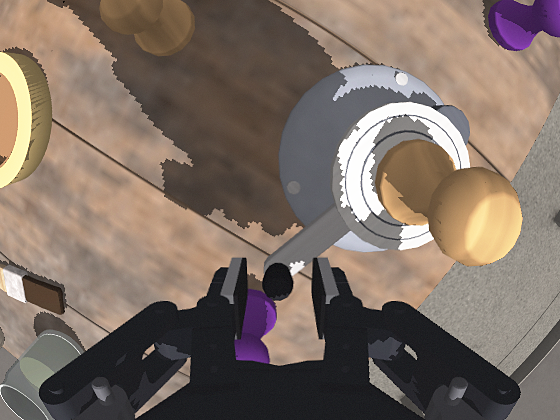

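The knob is at (278,280), midway between the pads (inner faces at x=245 and 315). The pawn stands upright and the purple pawn is clear behind.

```bash
python3 -m creep '[[[0,4,0],[0,0,0],-0.25],[[0,8,0],[0,0,0],-0.25],[[-2,10,0],[0,0,0],-0.25],[[-5,13,0],[0,0,0],-0.25],[[-8,16,0],[0,0,0],-0.25],[[-11,19.5,0],[0,0,0],-0.25],[[-14,23.5,0],[0,0,0],-0.25],[[-17,27,0],[0,0,0],-0.25],[[-19,31,0],[0,0,0],-0.25],[[-21,35.5,0],[0,0,0],-0.25]]'; cat >> h.py <<'E'
def knobpx(im):
    m=(im[225:330,248:312].max(2)<45).astype(np.uint8); m[:, :2]=0
    n,l,st,ce=cv2.connectedComponentsWithStats(m)
    return [(ce[i].round(0)+[248,225],st[i,4]) for i in range(1,n) if st[i,4]>80]
E
python3 - <<'E'
from h import *
goto([.503,-.0365,.057])
c=cal('wrist'); im=capture('wrist'); print(knobpx(im))
wmeas(im,c,(.5253,.0421),(.5257,.0430))
np.save('pics/w7.npy',im)
E
```

```text
time_s: 8.35
tool_pos: [0.5424, -0.0291, 0.0567]
tcp_rot: [-0.0, 0.48, 0.877, -0.0]
wrist_force: [0.2, -0.9, -0.0]
opening: 0.0317
grip_force: 0.3
t 8.35 pos [ 0.5424 -0.0291  0.0567] xang 122.6 tilt [-0.  0. -1.] op 0.0317 F [ 0.2 -0.9 -0. ] j [-0.06  0.59  0.11  1.93 -0.1   0.63  0.68]
 shift mm [ 15.  -37.2  -0.3]
[(array([263., 281.]), np.int32(841))]
plate (array([0.5256, 0.0423, 0.0351]), 172, np.float64(0.00109)) foot (array([0.5255, 0.044 , 0.0188]), 114, np.float64(0.00019))
```

```bash
python3 -m creep '[[[-1.5,3,0],[0,0,0],-0.25],[[-3,6.5,0],[0,0,0],-0.25],[[-4.5,13,0],[0,0,0],-0.25],[[-6,20,0],[0,0,0],-0.25],[[-7,27,0],[0,0,0],-0.25],[[-7,34,0],[0,0,0],-0.25],[[-7,41,0],[0,0,0],-0.25],[[-6,47.5,0],[0,0,0],-0.25],[[-4.5,54.5,0],[0,0,0],-0.25],[[-2.5,60,0],[0,0,0],-0.25]]'; python3 - <<'E'
from h import *
goto([.503,-.0365,.057])
c=cal('wrist'); im=capture('wrist'); print(knobpx(im))
wmeas(im,c,(.5253,.0421),(.5257,.0430))
E
```

```text
time_s: 9.4
tool_pos: [0.5944, 0.0017, 0.0568]
tcp_rot: [0.0, 0.48, 0.877, 0.0]
wrist_force: [0.2, -0.2, -0.2]
opening: 0.032
grip_force: 0.1
t 9.4 pos [0.5944 0.0017 0.0568] xang 122.6 tilt [ 0.  0. -1.] op 0.032 F [ 0.2 -0.2 -0.2] j [-0.12  0.65  0.11  1.79 -0.11  0.71  0.63]
 shift mm [ 17.1 -97.5  -0.2]
[(array([263., 280.]), np.int32(855))]Traceback (most recent call last):
  File "<stdin>", line 4, in <module>
  File "h.py", line 40, in wmeas
    a=fit(white,.06,.036,cen,lambda X:np.hypot(*(X-pv))>.026 and (X-cv_)@(kn-cv_)/.08<.026)
  File "h.py", line 36, in fit
    s=least_squares(lambda a:np.hypot(*(P-a[:2]).T)-a[2],[*g,r],loss="cauchy",f_scale=.0003); g=s.x[:2]
    return func(*args, **kwargs)
    vector_fun = VectorFunction(
        fun_wrapped,
    ...<6 lines>...
        workers=workers
    )
    self._update_fun()
    ~~~~~~~~~~~~~~~~^^
    self.f = self.fun_wrapped(xp_copy(self.x))
             ~~~~~~~~~~~~~~~~^^^^^^^^^^^^^^^^^
    return np.atleast_1d(self.fun(x))
                         ~~~~~~~~^^^
    return self.f(x, *self.args, **self.kwargs)
           ~~~~~~^^^^^^^^^^^^^^^^^^^^^^^^^^^^^^
  File "h.py", line 36, in <lambda>
    s=least_squares(lambda a:np.hypot(*(P-a[:2]).T)-a[2],[*g,r],loss="cauchy",f_scale=.0003); g=s.x[:2]
                                        ~^~~~~~
ValueError: operands could not be broadcast together with shapes (0,) (2,)
```

```bash
python3 -m creep '[[[3,7,0],[0,0,0],-0.25],[[6,13.5,0],[0,0,0],-0.25],[[10,19.5,0],[0,0,0],-0.25],[[14,25,0],[0,0,0],-0.25],[[18,29,0],[0,0,0],-0.25],[[20,31.5,0],[0,0,0],-0.25],[[21,32.5,0],[0,0,0],-0.25],[[21,32.5,0],[0,0,0],-0.25],[[21,28,0],[0,0,0],-0.25],[[21,25,0],[0,0,0],-0.25]]'; python3 - <<'E'
from h import *
goto([.503,-.0365,.057])
im=capture('wrist'); print(knobpx(im))
cv2.imwrite('pics/w8.png',im[:,:,::-1])
E
```

```text
time_s: 10.45
tool_pos: [0.6032, 0.0315, 0.0568]
tcp_rot: [0.0, 0.48, 0.877, -0.0]
wrist_force: [-0.5, -0.2, 0.4]
opening: 0.0323
grip_force: 0.0
t 10.45 pos [0.6032 0.0315 0.0568] xang 122.6 tilt [-0. -0. -1.] op 0.0323 F [-0.5 -0.2  0.4] j [-0.17  0.66  0.12  1.77 -0.11  0.72  0.58]
 shift mm [  -3.3 -121.1   -0.2]
[(array([280., 276.]), np.int32(897))]
```

View pics/w8.png

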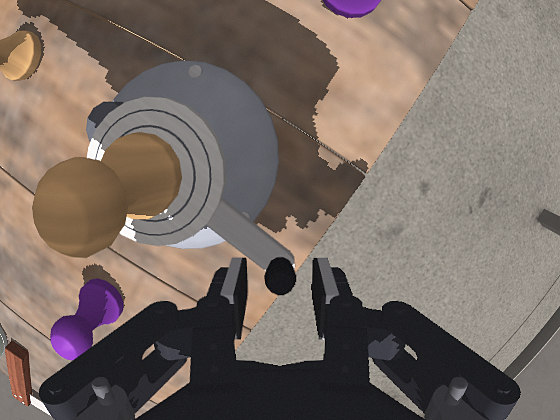

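The knob is midway between the pads at (280,276), about 120 mm from where it started. The pawn is upright inside the rings. I'm lifting the hand straight off.

```bash
python3 -m creep '[[[0,0,-15],[0,0,0],-0.25],[[0,0,-50],[0,0,0],-0.25],[[0,0,-100],[0,0,0],-0.25],[[0,0,-130],[0,0,0],-0.25],[[-50,0,-130],[0,0,0],-0.25],[[-70,0,-130],[0,0,0],-0.25],[[-70,0,-130],[0,0,0],-0.25],[[-70,0,-130],[0,0,0],-0.25]]'; python3 - <<'E'
from h import *
goto([.603,.031,.057])
c=cal('wrist'); w=capture('wrist'); t=capture('top')
a=cv2.resize(t[150:240,180:310],None,fx=4,fy=4,interpolation=cv2.INTER_CUBIC)
u,v=proj('wrist',(.525,.042,.06),c).astype(int); print(u,v)
x0,y0=max(u-60,0),max(v-60,0); b=cv2.resize(w[y0:y0+120,x0:x0+120],(360,360),interpolation=cv2.INTER_CUBIC); print(x0,y0); np.savez('pics/w9c.npz',*c)
out=np.zeros((720,524,3),np.uint8); out=np.hstack([a[:360,:430],b]); cv2.imwrite('pics/f.png',out[:,:,::-1])
E
```

```text
time_s: 11.3
tool_pos: [0.641, -0.027, 0.1865]
tcp_rot: [-0.0, 0.481, 0.877, -0.0]
wrist_force: [0.3, -0.3, 1.4]
opening: 0.032
grip_force: 0.0
t 11.3 pos [ 0.641  -0.027   0.1865] xang 122.6 tilt [-0.001  0.    -1.   ] op 0.032 F [ 0.3 -0.3  1.4] j [-0.08  0.57  0.15  1.52 -0.09  1.06  0.65]
 shift mm [ 69.2  -0.8 129.5]
205 62
145 2
```

View pics/f.png

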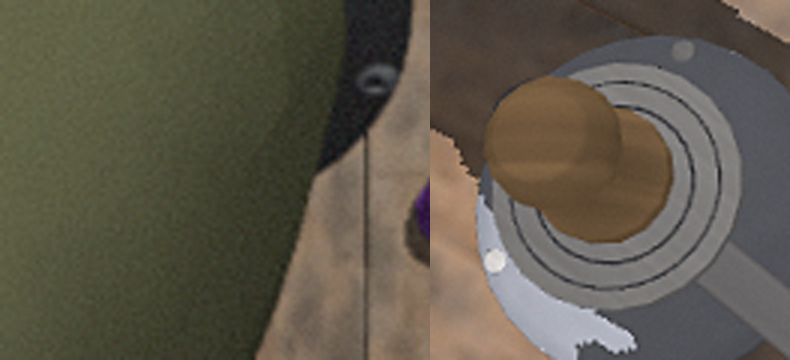

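The top view is blocked by the arm. In the wrist crop the foot's edges are at (672,180) on the right and (605,243) at the bottom, with ring 46 at 694 and 265. I'm converting these to millimetres.

```bash
python3 - <<'E'
from h import *
z=np.load('pics/w9c.npz'); c=[z[k] for k in z.files]
P=lambda x,y,zz:onz('wrist',145+(x-430+.5)/3-.5,2+(y+.5)/3-.5,zz,c)[:2]
def circ(pts,zz,r):
    Q=np.array([P(*q,zz) for q in pts]); s=least_squares(lambda a:np.hypot(*(Q-a).T)-r,Q.mean(0)); return s.x.round(4),np.abs(s.fun).max().round(4)
pl=circ([(741,185),(618,309),(615,62),(494,200)],.06,.036)
ft=circ([(672,180),(605,243),(650,225),(640,112),(545,213)],.073,.019)
print(pl,ft,'off mm',np.hypot(*(pl[0]-ft[0]))*1e3)
E
```

```text
(array([0.5255, 0.0424]), np.float64(0.0007)) (array([0.5251, 0.043 ]), np.float64(0.0004)) off mm 0.7211102550927704
```

The pawn measures about 0.7 mm off centre and the hand is clear, so I'm handing in.

```bash
python3 -c "
from bench import env
print(env.hand_in())"
```

```text
the job is handed in; nothing more can be done
None
```

I handed the job in: the pawn stands upright about 0.7 mm off the plate centre by my last wrist-camera measurement, the knob was pushed anticlockwise about 100° (roughly 120 mm from its start), and the hand is clear; the hand-in gave no verdict.

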